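# Fit the gauge sleeve, then draw the sprung rod to its mark and hold

### The job

Stand the taller of the two loose steel sleeves over the tapered spigot of the gauge post, pushed fully home on the base plate, and let go of it. Then grip the knob of the sprung rod beside it, pull the rod straight up until its pointer is level with the top rim of that sleeve, and finish still holding it there against its spring; do not let go. Leave the short sleeve, the bell, the soapstone stick and the nut where they are.

Things in the scene. Friction and masses are not known exactly. Their poses are not given: they have to be found in the camera images.
- gauge_post: Gauge post, fixed: grey base plate 74 (x) x 180 (y) x 12 mm thick, lying flat on the worktop turned up to 30 degrees. Origin: centre of its underside; z up. At its y = +50 mm stands a dark round barrel (38 mm across at most, top 84 mm above the worktop) from which the sprung rod comes out; at its y = -50 mm stands the spigot.
- spigot_foot (a point): Point on the spigot's axis at the top face of the base plate, 12 mm above the worktop. The sleeve's lower end rests on the plate here when fully home.
- spigot_top (a point): Centre of the spigot's top, 52 mm above the worktop. The steel spigot is upright, 22 mm in diameter for 30 mm, then tapers over its last 10 mm to 10 mm.
- sleeve_tall: The taller loose steel sleeve: plain tube open at both ends, 34 mm outside, 25 mm bore, 120 mm long, about 0.2 kg, standing upright on the worktop. Origin: centre of its lower end; z along its axis, up. It fits the spigot with 1.5 mm clearance all round; home, its rim is 132 mm above the worktop.
- sleeve_rim (a point): Centre of the tall sleeve's top rim, 120 mm above its origin: the length mark for the pointer once the sleeve is home.
- rod (a joint): Extension of the sprung rod, m: 0 at rest, grows as it is pulled straight up, end stop 0.058. With the tall sleeve home the pointer is level with its rim at 0.040. The spring pulls it back with about 4 N at rest and 9 N at 0.040 (120 N/m), plus about 1.5 N of weight; let go, it returns to 0. It cannot turn.
- pointer_tip (a point): End of the flat pointer (4 mm thick, at mid thickness) that reaches out from the rod towards the spigot, 75 mm from the rod's axis; 92 mm above the worktop at rest. Its end stays 8 mm clear of the sleeve's side, so no finger goes between them below the pointer's height.
- knob_foot (a point): Dark ribbed upright cylindrical knob on top of the rod, 26 mm in diameter, 40 mm high. This point: centre of its underside, 118 mm above the worktop at rest (top 158 mm); moves with the rod. Its axis is 100 mm from the spigot's.
- knob_grip (a point): Point to grip, on the knob's axis, 22 mm above its underside (140 mm above the worktop at rest).
- sleeve_short: Bystander: the shorter steel sleeve, same 34 mm tube but 75 mm long, standing near the tall one. Origin: centre of its lower end. The two sleeves may swap places.
- bell_e: Bystander: copper-coloured cow bell, 72x116x103 mm, behind the post. Origin: centre of its underside.
- soapstone: Bystander: pale stick of soapstone, 70x12x5 mm, lying left of the post. Origin: centre of its underside.
- nut_big: Bystander: big hexagon nut, 30x34x14 mm, lying left of the post. Origin: centre of its underside.

How it is judged (in metres and radians):
On the way, in this order (a step that is already met when the one before it is completed fails the run):
1. the tall sleeve stands fully home on the spigot, let go, with the rod still down (horizontal distance between sleeve_tall and spigot_foot below 0.004 m and z of sleeve_tall in the frame of gauge_post between 0.0095 and 0.0145 m and angle between sleeve_tall's own z axis and vertical below 0.06 rad and contact force between sleeve_tall and the fingers below 0.2 N and value of joint rod below 0.01 m), for 0.3 s.
2. the rod is pulled by its knob until the pointer is level with the sleeve's rim (within 4 mm) (horizontal distance between sleeve_tall and spigot_foot below 0.004 m and z of sleeve_tall in the frame of gauge_post between 0.0095 and 0.0145 m and angle between sleeve_tall's own z axis and vertical below 0.06 rad and value of joint rod between 0.036 and 0.044 m and contact force between rod_c4 and the fingers above 1 N), for 0.5 s.
At the end, for the whole second after the job is handed in: The tall sleeve is home on the spigot (lower end within 2.5 mm of the plate, within 4 mm of the spigot's axis, upright within 0.06 rad) and no finger touches it; the fingers still hold the knob with the rod at rest, extended 40 mm within 4 mm, i.e. the pointer level with the sleeve's rim (all of step 2 and velocity of joint rod between -0.01 and 0.01 m/s and contact force between sleeve_tall and the fingers below 0.2 N); the arm keeps its last pose, push and grip.
It fails at once if the short sleeve is moved more than 30 mm (distance of sleeve_short from where it was at the start of the episode above 0.03 m).
It fails at once if the copper bell is moved more than 30 mm (distance of bell_e from where it was at the start of the episode above 0.03 m).
It fails at once if the soapstone stick is moved more than 30 mm (distance of soapstone from where it was at the start of the episode above 0.03 m).
It fails at once if the big nut is moved more than 30 mm (distance of nut_big from where it was at the start of the episode above 0.03 m).
It fails at once if the short sleeve is tipped over (angle between sleeve_short's own z axis and vertical above 0.5 rad).
It also fails if it takes over 54 s, if anything falls off the work surface, if the arm or the gripper's body presses on something with over 40 N, if the wrist force passes 120 N, or if a joint passes its speed limit or range.

### The arm

A 6-joint arm with a two-finger parallel gripper is mounted at the origin on a cart in front of the work surface, level with it; the furniture and walls round the work are solid. World frame = base frame: x ahead of the robot, y to its left, z up, the work surface at z = 0. Lengths are in m, angles in degrees, forces in N, time in s.
With the tool pointing down it reaches from about 0.3 to 0.75 m from the base axis. Payload 8.5 kg.
Tool frame: the origin (TCP) lies on the centre line of the jaws, within the pads' length; the fingertips stand 19 mm ahead of it and the grasp point (between the pads) is the TCP (env.tcp_to_tips is the z of the fingertips in the tool frame, in m); z points along the fingers, y is the line along which they close (so a half turn about z gives the same grasp; the last joint's range is limited). The gripper opens to 85 mm and grips with 20 to 120 N. Pads are 22 mm wide; open, the fingers measure 114 mm over their backs; the gripper's body (76 mm by 85 mm) begins 54 mm behind the grasp point. The pads swing forward as they close: fully open they stand 13 mm farther back than shut.
Start: joints at [63.237, 21.807, 74.336, -0, 83.858, -12.336], TCP at [0.137, 0.533, 0.211] pointing down, gripper open.
Joint ranges: [-178.18, 178.18], [-50.72, 133.34], [12.68, 142.11], [-81.47, 261.47], [9.98, 163.14], [-165.26, 165.26]. Speed limits (degrees/s): [136.94, 136.94, 180, 180, 180, 180].

### API

Orientations are given as a 3x3 rotation matrix whose columns are the frame's x, y, z axes.
In Python, from rig import env gives the robot as it stands.
- The arm moves only by the tool servo_tool, never from a script. Its argument "steps" is a list of rows, each an object of numbers: "tx", "ty", "tz": the shift along the world's x, y, z in cm; "yaw": the turn about the world's z in degrees; "claw": the finger opening in cm, from 0 to 8.54. In form: [{"tx": .., "ty": .., "tz": .., "yaw": .., "claw": ..}, ...]. A call has 1 to 20 rows; each row shifts and turns the commanded pose from where the row before left it; what a row does not reach is not made up. A row lasts 1/10 s, in which the tool goes at most 50 mm and 8.59 degrees, less where a joint would pass 70% of its speed; a pose out of reach is approached as far as the arm can. A call with a gripper value outside its range is refused whole. The fingers move at their own pace and stop on an object; "newtons" is the grip in N (left out, the last holds). Time passes only in rows, so rows that do not move let the fingers close. It gives the time, the measured TCP pose, the force, the opening and the grip force at its end, in the units of the state.
- env.observe(): the state, without advancing time (a new reading comes with each control period).
- env.get_image(name): name is "scene" or "top" or "wrist"; returns (picture, depth): 400x640x3 uint8, red, green, blue; 400x640 float32, m along the optical axis (not along the pixel's ray), 0 where there is no reading.
- env.camera_model(name): a dict with "fovy" (degrees; the focal length in pixels is half the picture's height over the tangent of half this angle, whatever the lens; pixels are square), "cx", "cy" (the principal point, pixels), "T" (4x4, takes a point from camera to world coordinates). Camera axes: x right, y down, z forward; pixel columns grow to the right and rows downward; lengths in m; the calibration is good to about 2 mm. The wrist camera is an equidistant fisheye: a pixel r from the principal point sees the ray r / f radians off the axis. A picture is of the moment at which its call begins: read the wrist's pose just before it. camera_model takes no time and is no camera call; for the wrist camera it gives the pose at the moment of the call.
- env.close_job(): hands the job in; it is judged then, once.
The state is a dict: "time_s": time; "q": joint angles; "qvel": joint speeds; "joint_efforts": joint torques, N m; "position": TCP position; "tool_rot": TCP orientation; "ft_force": force on the tool from outside, world axes, zero at the start; "wrist_torque": the same for the moment, N m; "grip_width": finger opening in m; "gripper_force": force on a finger pad.
Only numpy, scipy, OpenCV 4.12 (cv2) and the standard library are available. Lean on these libraries where they do the work, as an engineer would, in place of code of your own. Each camera call takes 0.05 s, during which the arm holds its last target. There are 200 camera calls.

## Working session

There is one attempt and no reset: what is moved stays moved. The work goes in short steps, Python scripts to look and compute and a tool call to move; the robot and the scene stay as the last step left them, time stands still between calls to the robot, and variables do not carry over. Pictures are saved under pics/ and viewed, at most 10 in all, crops included, and the job is handed in when it is done.

Besides the shell and the picture viewer there is one more tool, called after ">>>" in YAML: its name, and indented under it one key for each argument. servo_tool: Moves the arm, as the interface text tells. Its arguments: {"type":"object","properties":{"steps":{"type":"array"},"newtons":{"type":"number"}},"required":["steps"]}

```bash
mkdir -p pics
python3 - <<'E'
from rig import env
import cv2,numpy as np
for n in("scene","top"):
    p,d=env.get_image(n); np.savez(f"pics/{n}.npz",p=p,d=d); cv2.imwrite(f"pics/{n}0.png",p[:,:,::-1])
    c=env.camera_model(n);print(n,c["fovy"],c["cx"],c["cy"],np.round(c["T"],3).tolist())
s=env.observe();print(s["time_s"],s["position"],s["tool_rot"],env.tcp_to_tips)
E
```

```text
scene 57.40545010666392 319.1200388646281 198.08601273576213 [[0.685, -0.445, 0.577, -0.006], [-0.729, -0.409, 0.55, -0.49], [-0.009, -0.797, -0.604, 0.72], [0.0, 0.0, 0.0, 1.0]]
top 54.32157483446934 318.2226868378971 195.70673155012824 [[0.001, -0.994, 0.105, 0.477], [-1.0, -0.002, -0.008, 0.054], [0.009, -0.105, -0.994, 0.961], [0.0, 0.0, 0.0, 1.0]]
0.1 [0.13692185 0.53238701 0.21015757] [[-9.68455497e-01  2.49185896e-01 -5.83107875e-04]
 [ 2.49186438e-01  9.68454785e-01 -1.20390814e-03]
 [ 2.64716683e-04 -1.31123403e-03 -9.99999105e-01]] 0.019
```

View pics/scene0.png

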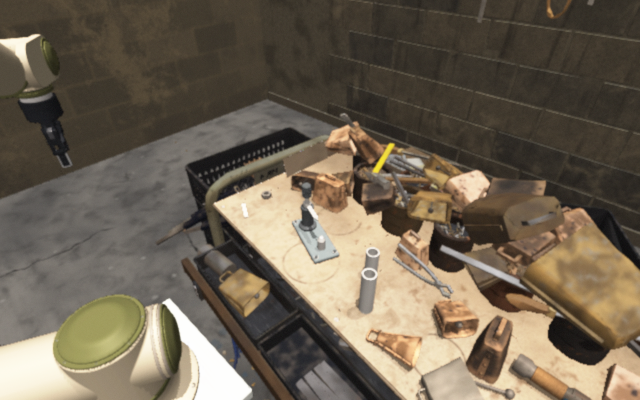

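View pics/top0.png

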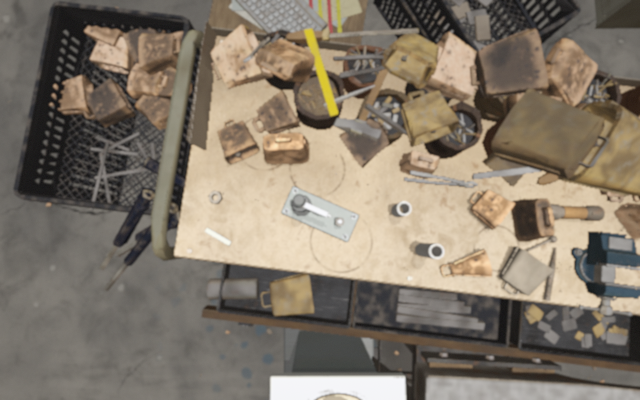

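Scene: post at about (315,225) with knob (306,190) and spigot (320,242). The tall sleeve is the nearer one (368,275), the short one (372,258). In top: knob (298,203), spigot (338,222), short (403,209), tall (434,251).

```bash
cat > h.py <<'E'
import numpy as np,cv2
from rig import env
def ray(c,u,v):
    f=200/np.tan(np.radians(c["fovy"])/2); return c["T"][:3,:3]@np.array([(u-c["cx"])/f,(v-c["cy"])/f,1])
def onz(c,u,v,z):
    r=ray(c,u,v);o=c["T"][:3,3];return o+r*(z-o[2])/r[2]
def cloud(c,d):
    f=200/np.tan(np.radians(c["fovy"])/2);v,u=np.mgrid[:400,:640]
    P=np.stack([(u-c["cx"])/f*d,(v-c["cy"])/f*d,d],-1);return P@c["T"][:3,:3].T+c["T"][:3,3]
E
python3 - <<'E'
from h import *
for n in("top","scene"):
    Z=np.load(f"pics/{n}.npz");p,d=Z["p"],Z["d"];c=env.camera_model(n);W=cloud(c,d)
    def rep(nm,cx,cy,z0,z1,r=.05):
        m=(np.hypot(W[...,0]-cx,W[...,1]-cy)<r)&(W[...,2]>z0)&(W[...,2]<z1)&(d>0)
        q=W[m]; 
        if len(q): 
            (e,rad)=cv2.minEnclosingCircle(q[:,:2].astype(np.float32)); print(n,nm,len(q),np.round(q.mean(0),4),"circ",np.round(e,4),round(rad,4),"z",q[:,2].max().round(4))
        else: print(n,nm,"none")
    if n=="top":
        g={}
        for nm,u,v,z in(("tall",429,251,.12),("short",403,209,.075),("spig",338,222,.052),("knob",298,203,.158)):
            g[nm]=onz(c,u,v,z); print(nm,g[nm].round(4), W[v,u].round(4))
    for nm,a,b in(("tall",.108,.135),("short",.063,.09),("spig",.042,.062),("knob",.148,.172)): rep(nm,*g[nm][:2],a,b,.03)
    if n=="top":
        m=((W[...,2]>.006)&(W[...,2]<.018)&(np.hypot(W[...,0]-g["spig"][0],W[...,1]-g["spig"][1]-.05)<.14)).astype(np.uint8)
        k,l,s,ce=cv2.connectedComponentsWithStats(m);i=1+s[1:,4].argmax()
        print("plate",cv2.minAreaRect(W[l==i][:,:2].astype(np.float32)),s[i])
        cv2.imwrite("pics/t1.png",cv2.resize(p[170:290,180:460,::-1],None,fx=2.8,fy=2.8,interpolation=3))
E
```

```text
tall [ 0.4468 -0.1908  0.12  ] [ 0.4469 -0.1905  0.121 ]
short [ 0.5402 -0.1472  0.075 ] [ 0.5446 -0.1613  0.0126]
spig [0.5112 0.     0.052 ] [ 5.112e-01 -1.000e-04  5.040e-02]
knob [0.5462 0.0889 0.158 ] [0.546  0.0888 0.1601]
top tall 118 [ 0.4478 -0.2049  0.1186] circ [ 0.4476 -0.2057] 0.0166 z 0.1246
top short 110 [ 0.5427 -0.1491  0.074 ] circ [ 0.5429 -0.1494] 0.0169 z 0.0796
top spig 62 [ 0.5136 -0.0036  0.0493] circ [ 0.5138 -0.004 ] 0.0106 z 0.0562
top knob 130 [0.5533 0.0871 0.158 ] circ [0.5539 0.0876] 0.0135 z 0.1627
plate ((0.5335729122161865, 0.04096619784832001), (0.18153370916843414, 0.07409466803073883), 66.26221466064453) [ 281  186   80   56 1670]
scene tall 131 [ 0.4445 -0.2051  0.1158] circ [ 0.4455 -0.2053] 0.0172 z 0.1204
scene short 117 [ 0.5391 -0.1505  0.0704] circ [ 0.5394 -0.1497] 0.0175 z 0.0767
scene spig 35 [ 0.5093 -0.0053  0.0474] circ [ 0.5093 -0.0047] 0.0093 z 0.0532
scene knob 59 [0.5492 0.085  0.1549] circ [0.5513 0.0867] 0.0124 z 0.1596
```

View pics/t1.png

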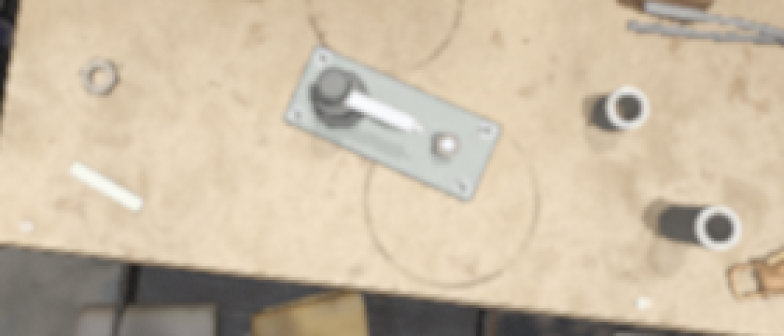

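>>> servo_tool:
  steps:
    - {"tx": 1.55, "ty": -3.7, "tz": 0.2, "yaw": -4.96, "claw": 8.5}
    - {"tx": 1.55, "ty": -3.7, "tz": 0.2, "yaw": -4.96, "claw": 8.5}
    - {"tx": 1.55, "ty": -3.7, "tz": 0.2, "yaw": -4.96, "claw": 8.5}
    - {"tx": 1.55, "ty": -3.7, "tz": 0.2, "yaw": -4.96, "claw": 8.5}
    - {"tx": 1.55, "ty": -3.7, "tz": 0.2, "yaw": -4.96, "claw": 8.5}
    - {"tx": 1.55, "ty": -3.7, "tz": 0.2, "yaw": -4.96, "claw": 8.5}
    - {"tx": 1.55, "ty": -3.7, "tz": 0.2, "yaw": -4.96, "claw": 8.5}
    - {"tx": 1.55, "ty": -3.7, "tz": 0.2, "yaw": -4.96, "claw": 8.5}
    - {"tx": 1.55, "ty": -3.7, "tz": 0.2, "yaw": -4.96, "claw": 8.5}
    - {"tx": 1.55, "ty": -3.7, "tz": 0.2, "yaw": -4.96, "claw": 8.5}
    - {"tx": 1.55, "ty": -3.7, "tz": 0.2, "yaw": -4.96, "claw": 8.5}
    - {"tx": 1.55, "ty": -3.7, "tz": 0.2, "yaw": -4.96, "claw": 8.5}
    - {"tx": 1.55, "ty": -3.7, "tz": 0.2, "yaw": -4.96, "claw": 8.5}
    - {"tx": 1.55, "ty": -3.7, "tz": 0.2, "yaw": -4.96, "claw": 8.5}
    - {"tx": 1.55, "ty": -3.7, "tz": 0.2, "yaw": -4.96, "claw": 8.5}
    - {"tx": 1.55, "ty": -3.7, "tz": 0.2, "yaw": -4.96, "claw": 8.5}
    - {"tx": 1.55, "ty": -3.7, "tz": 0.2, "yaw": -4.96, "claw": 8.5}
    - {"tx": 1.55, "ty": -3.7, "tz": 0.2, "yaw": -4.96, "claw": 8.5}
    - {"tx": 1.55, "ty": -3.7, "tz": 0.2, "yaw": -4.96, "claw": 8.5}
    - {"tx": 1.55, "ty": -3.6, "tz": 0.2, "yaw": -4.96, "claw": 8.5}

```text
time_s: 2.1
position: [0.4473, -0.208, 0.2505]
tool_rot: [[0.404, 0.915, -0.001], [0.915, -0.404, 0.0], [0.0, -0.001, -1.0]]
ft_force: [0.0, 1.0, -0.2]
grip_width: 0.0849
gripper_force: 0.0
```

```bash
cat >> h.py <<'E'
def wcloud(c,d):
    f=200/np.tan(np.radians(c["fovy"])/2);v,u=np.mgrid[:400,:640]
    x,y=u-c["cx"],v-c["cy"];r=np.hypot(x,y)+1e-9;t=np.tan(np.minimum(r/f,1.4))
    P=np.stack([x/r*t*d,y/r*t*d,d],-1);return P@c["T"][:3,:3].T+c["T"][:3,3]
def rep(W,d,nm,cx,cy,z0,z1,r=.03):
    m=(np.hypot(W[...,0]-cx,W[...,1]-cy)<r)&(W[...,2]>z0)&(W[...,2]<z1)&(d>0);q=W[m]
    if len(q)<4: print(nm,"none");return
    e,rad=cv2.minEnclosingCircle(q[:,:2].astype(np.float32))
    print(nm,len(q),"mean",q.mean(0).round(4),"circ",np.round(e,4),round(rad,4),"zmed",np.median(q[:,2]).round(4))
def look(fn):
    c=env.camera_model("wrist");s=env.observe();p,d=env.get_image("wrist");cv2.imwrite(fn,p[:,:,::-1])
    print(s["time_s"],"tcp",np.round(s["position"],4),"fovy",c["fovy"]);return c,p,d,wcloud(c,d)
E
python3 - <<'E'
from h import *
c,p,d,W=look("pics/w1.png")
rep(W,d,"tall",.447,-.206,.11,.13);rep(W,d,"short",.541,-.1495,.065,.085)
rep(W,d,"spig",.512,-.004,.042,.062);rep(W,d,"knob",.5525,.087,.148,.17)
E
```

```text
2.1 tcp [ 0.4473 -0.208   0.2505] fovy 65.70646984690485
tall 494 mean [ 0.4468 -0.2059  0.1178] circ [ 0.4468 -0.2062] 0.0173 zmed 0.1185
short 386 mean [ 0.5418 -0.1494  0.0729] circ [ 0.5418 -0.1495] 0.0173 zmed 0.0735
spig 80 mean [ 0.5101 -0.0094  0.046 ] circ [ 0.5116 -0.006 ] 0.0098 zmed 0.0458
knob none
```

View pics/w1.png

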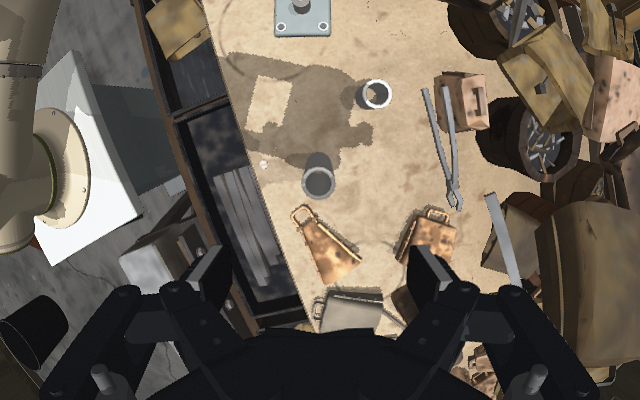

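The wrist view shows the tall sleeve's rim at (318,182), short sleeve at (376,94), and the spigot at the top edge (302,3). The estimate agrees with the top camera, so I'll descend and grip.

>>> servo_tool:
  steps:
    - {"ty": 0.2, "tz": -3, "claw": 8.5}
    - {"tz": -4, "claw": 8.5}
    - {"tz": -4, "claw": 8.5}
    - {"tz": -3, "claw": 8.5}
    - {"tz": -1, "claw": 8.5}
    - {"claw": 5}
    - {"claw": 3}
    - {"claw": 2.5}
    - {"claw": 2.5}
    - {"claw": 2.5}
    - {"claw": 2.5}
  newtons: 60

```text
invalid input at $.steps[0]: expected keys tx, ty, tz, yaw, claw
```

>>> servo_tool:
  steps:
    - {"tx": 0, "ty": 0.2, "tz": -3, "yaw": 0, "claw": 8.5}
    - {"tx": 0, "ty": 0, "tz": -4, "yaw": 0, "claw": 8.5}
    - {"tx": 0, "ty": 0, "tz": -4, "yaw": 0, "claw": 8.5}
    - {"tx": 0, "ty": 0, "tz": -3, "yaw": 0, "claw": 8.5}
    - {"tx": 0, "ty": 0, "tz": -1, "yaw": 0, "claw": 8.5}
    - {"tx": 0, "ty": 0, "tz": 0, "yaw": 0, "claw": 5}
    - {"tx": 0, "ty": 0, "tz": 0, "yaw": 0, "claw": 3}
    - {"tx": 0, "ty": 0, "tz": 0, "yaw": 0, "claw": 2.5}
    - {"tx": 0, "ty": 0, "tz": 0, "yaw": 0, "claw": 2.5}
    - {"tx": 0, "ty": 0, "tz": 0, "yaw": 0, "claw": 2.5}
    - {"tx": 0, "ty": 0, "tz": 0, "yaw": 0, "claw": 2.5}
  newtons: 60

```text
time_s: 3.25
position: [0.4472, -0.2044, 0.1011]
tool_rot: [[0.401, 0.916, 0.001], [0.916, -0.401, -0.0], [-0.0, 0.001, -1.0]]
ft_force: [-0.0, 0.1, -1.1]
grip_width: 0.025
gripper_force: 0.0
```

Run:
```python
from h import *
c,p,d,W=look("pics/w2.png")
p,d=env.get_image("scene");c=env.camera_model("scene");W=cloud(c,d)
rep(W,d,"tall",.447,-.206,.11,.13);rep(W,d,"short",.541,-.1495,.065,.085)
a=cv2.resize(p[180:340,280:460,::-1],(450,400));b=cv2.imread("pics/w2.png")[100:400,200:480]
cv2.imwrite("pics/c2.png",np.hstack([a,cv2.resize(b,(350,400))]))
s=env.observe();print(s["grip_width"],s["gripper_force"])
```

```text
3.25 tcp [ 0.4472 -0.2044  0.1011] fovy 65.70646984690485
tall 132 mean [ 0.4455 -0.2101  0.1184] circ [ 0.4425 -0.207 ] 0.0224 zmed 0.1179
short 8 mean [ 0.5271 -0.1554  0.0702] circ [ 0.5261 -0.1554] 0.0025 zmed 0.071
0.025129617742788636 0.0
```

View pics/c2.png

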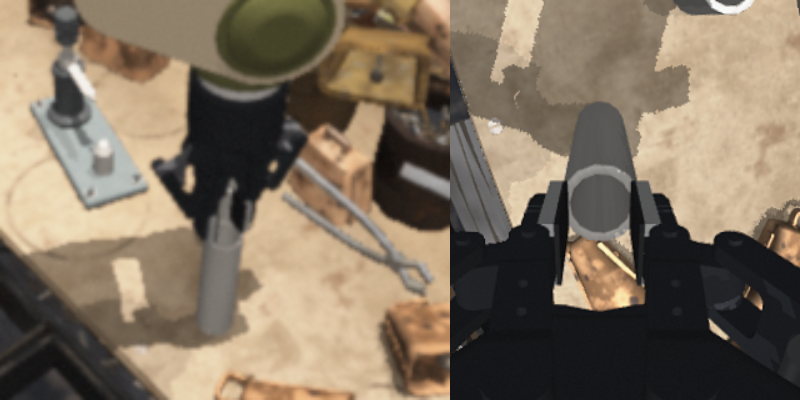

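The crop shows fingers either side of the sleeve's rim (rim at (602,200)), but opening 25 mm with no grip force. I'll check with depth whether the fingers really straddle it or stand beside it.

Run:
```python
from h import *
c,p,d,W=look("pics/w3.png")
print("cam",c["T"][:3,3].round(3))
for v in (235,240,250,260,270,280):
    print(v,[(u,W[v,u].round(3).tolist()) for u in range(262,340,6)])
```

```text
3.35 tcp [ 0.4471 -0.2044  0.1009] fovy 65.70646984690485
cam [ 0.474 -0.143  0.263]
235 [(262, [0.382, -0.221, -0.001]), (268, [0.387, -0.223, -0.001]), (274, [0.392, -0.226, -0.002]), (280, [0.434, -0.187, 0.124]), (286, [0.437, -0.188, 0.125]), (292, [0.439, -0.189, 0.125]), (298, [0.441, -0.193, 0.119]), (304, [0.443, -0.194, 0.118]), (310, [0.436, -0.213, 0.069]), (316, [0.439, -0.217, 0.064]), (322, [0.443, -0.218, 0.064]), (328, [0.447, -0.219, 0.067]), (334, [0.452, -0.217, 0.075])]
240 [(262, [0.379, -0.226, -0.002]), (268, [0.385, -0.228, -0.001]), (274, [0.39, -0.23, -0.001]), (280, [0.435, -0.187, 0.131]), (286, [0.437, -0.189, 0.131]), (292, [0.44, -0.19, 0.131]), (298, [0.44, -0.195, 0.119]), (304, [0.435, -0.209, 0.085]), (310, [0.437, -0.213, 0.078]), (316, [0.44, -0.216, 0.075]), (322, [0.443, -0.219, 0.072]), (328, [0.447, -0.219, 0.076]), (334, [0.452, -0.218, 0.082])]
250 [(262, [0.375, -0.235, -0.001]), (268, [0.428, -0.189, 0.134]), (274, [0.431, -0.19, 0.133]), (280, [0.436, -0.188, 0.141]), (286, [0.438, -0.189, 0.142]), (292, [0.438, -0.193, 0.134]), (298, [0
[... 724 characters left out ...]
0.19, 0.158]), (286, [0.439, -0.191, 0.158]), (292, [0.434, -0.202, 0.136]), (298, [0.432, -0.211, 0.119]), (304, [0.435, -0.212, 0.119]), (310, [0.437, -0.215, 0.115]), (316, [0.44, -0.217, 0.114]), (322, [0.443, -0.218, 0.114]), (328, [0.446, -0.219, 0.114]), (334, [0.449, -0.219, 0.118])]
280 [(262, [0.433, -0.186, 0.169]), (268, [0.435, -0.186, 0.17]), (274, [0.437, -0.187, 0.17]), (280, [0.436, -0.193, 0.16]), (286, [0.437, -0.195, 0.158]), (292, [0.433, -0.206, 0.137]), (298, [0.392, -0.278, -0.002]), (304, [0.402, -0.273, 0.013]), (310, [0.408, -0.273, 0.017]), (316, [0.412, -0.276, 0.014]), (322, [0.441, -0.222, 0.118]), (328, [0.419, -0.289, -0.001]), (334, [0.425, -0.292, -0.001])]
```

Run:
```python
from h import *
p,d=env.get_image("scene");c=env.camera_model("scene");W=cloud(c,d)
s=env.observe();R=s["tool_rot"];t=s["position"]
L=(W-t)@R
m=(d>0)&(abs(L[...,0])<.02)&(abs(L[...,1])<.035)&(L[...,2]<.06)&(L[...,2]>-.08)
v,u=np.nonzero(m);print(u.min(),u.max(),v.min(),v.max())
for vv in range(v.min(),v.max()+1,3):
    i=v==vv
    print(vv,[(int(k),(L[vv,k]*1000).round().astype(int).tolist(),p[vv,k].tolist()) for k in u[i][::3]][:6])
cv2.imwrite("pics/s4.png",cv2.resize(p[220:330,320:430,::-1],(590,590),interpolation=cv2.INTER_NEAREST))
```

```text
355 388 250 303
250 [(386, [-2, 34, -76], [33, 32, 36])]
253 [(374, [12, 15, -62], [79, 77, 74]), (377, [4, 17, -69], [26, 27, 28]), (388, [-10, 34, -75], [29, 31, 34])]
256 [(357, [12, -26, -70], [58, 52, 44]), (360, [6, -22, -74], [23, 25, 26]), (374, [10, 14, -56], [40, 38, 38]), (377, [-1, 14, -66], [22, 21, 24]), (380, [-13, 13, -78], [23, 22, 27]), (383, [-11, 21, -73], [28, 27, 30])]
259 [(357, [1, -32, -75], [24, 24, 26]), (360, [-1, -26, -74], [22, 24, 25]), (373, [9, 12, -48], [29, 28, 29]), (376, [0, 13, -57], [23, 22, 23]), (379, [-10, 14, -66], [27, 28, 28]), (382, [-12, 20, -65], [50, 47, 41])]
262 [(358, [-5, -33, -72], [23, 25, 26]), (361, [-6, -27, -71], [23, 23, 26]), (364, [-11, -22, -74], [23, 24, 24]), (367, [-13, -16, -72], [64, 62, 61]), (374, [5, 13, -42], [12, 10, 12]), (377, [-7, 12, -55], [28, 26, 26])]
265 [(359, [-11, -33, -69], [22, 23, 26]), (362, [-12, -27, -67], [22, 24, 26]), (365, [-13, -21, -66], [42, 41, 42]), (373, [6, 12, -33], [18, 18, 19]), (376, [-4, 12, -43], [18, 17, 17]), (379, [-10, 16, -47], [106, 103, 100])]
268 [(357, [8, -26, -38], [8
[... 1873 characters left out ...]
-12, -11, 25], [122, 118, 112]), (369, [-16, -6, 22], [127, 120, 114]), (372, [-18, 0, 23], [120, 116, 110]), (375, [-11, 13, 38], [112, 98, 83])]
295 [(360, [4, -15, 52], [96, 91, 86]), (363, [-8, -15, 38], [118, 114, 107]), (366, [-12, -10, 35], [126, 120, 113]), (369, [-17, -6, 32], [126, 121, 115]), (372, [-18, 1, 34], [114, 109, 103])]
298 [(360, [0, -17, 57], [99, 96, 90]), (363, [-10, -16, 45], [118, 113, 107]), (366, [-15, -11, 42], [126, 121, 115]), (369, [-17, -5, 43], [125, 120, 113]), (372, [-18, 3, 45], [112, 107, 102])]
301 [(362, [-7, -16, 59], [116, 112, 104]), (365, [-13, -12, 54], [124, 119, 114]), (368, [-17, -6, 53], [123, 119, 113]), (371, [-18, 1, 55], [114, 110, 104])]
```

View pics/s4.png

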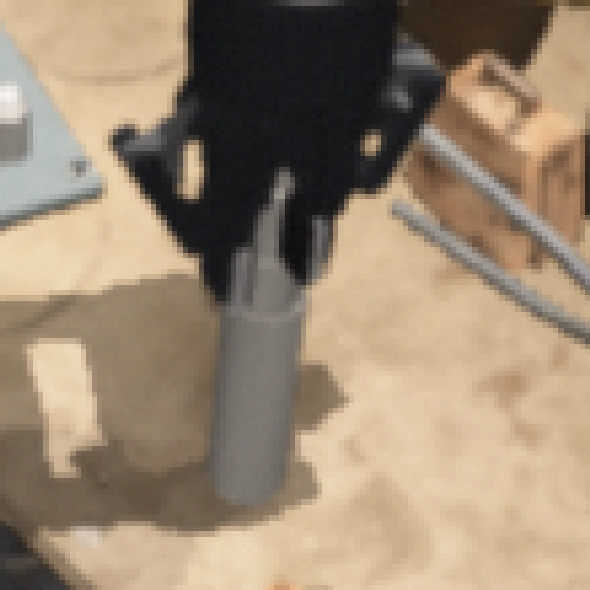

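The picture shows the fingers straddling the sleeve's axis, but ending just above the rim (tips about (235,300) and (320,280), rim at y≈300). The tips stand about 40 mm higher than the reported TCP implies, and the depth data agrees (tips at tool z ≈ −20 mm). The sleeve was not touched. I'll open, go about 3.8 cm lower and regrip.

>>> servo_tool:
  steps:
    - {"tx": 0, "ty": 0, "tz": 0, "yaw": 0, "claw": 8.5}
    - {"tx": 0, "ty": 0, "tz": 0, "yaw": 0, "claw": 8.5}
    - {"tx": 0, "ty": 0, "tz": 0, "yaw": 0, "claw": 8.5}
    - {"tx": 0, "ty": -0.15, "tz": -1, "yaw": 0, "claw": 8.5}
    - {"tx": 0, "ty": 0, "tz": -1, "yaw": 0, "claw": 8.5}
    - {"tx": 0, "ty": 0, "tz": -1, "yaw": 0, "claw": 8.5}
    - {"tx": 0, "ty": 0, "tz": -0.8, "yaw": 0, "claw": 8.5}
    - {"tx": 0, "ty": 0, "tz": 0, "yaw": 0, "claw": 6}
    - {"tx": 0, "ty": 0, "tz": 0, "yaw": 0, "claw": 4}
    - {"tx": 0, "ty": 0, "tz": 0, "yaw": 0, "claw": 2.5}
    - {"tx": 0, "ty": 0, "tz": 0, "yaw": 0, "claw": 2.5}
    - {"tx": 0, "ty": 0, "tz": 0, "yaw": 0, "claw": 2.5}
    - {"tx": 0, "ty": 0, "tz": 0, "yaw": 0, "claw": 2.5}
  newtons: 60

```text
time_s: 4.75
position: [0.4472, -0.206, 0.0633]
tool_rot: [[0.401, 0.916, 0.001], [0.916, -0.401, -0.001], [-0.0, 0.001, -1.0]]
ft_force: [-1.8, 0.1, 4.5]
grip_width: 0.0319
gripper_force: 60.0
```

>>> servo_tool:
  steps:
    - {"tx": 0, "ty": 0, "tz": 0.5, "yaw": 0, "claw": 2.5}
    - {"tx": 0, "ty": 0, "tz": 1.5, "yaw": 0, "claw": 2.5}
    - {"tx": 0, "ty": 0, "tz": 2.5, "yaw": 0, "claw": 2.5}
    - {"tx": 0, "ty": 0, "tz": 2.5, "yaw": 0, "claw": 2.5}
    - {"tx": 0, "ty": 0, "tz": 2, "yaw": 0, "claw": 2.5}
    - {"tx": 0.3, "ty": 1, "tz": 0, "yaw": 0, "claw": 2.5}
    - {"tx": 0.7, "ty": 2.5, "tz": 0, "yaw": 0, "claw": 2.5}
    - {"tx": 0.9, "ty": 3, "tz": 0, "yaw": 0, "claw": 2.5}
    - {"tx": 0.9, "ty": 3, "tz": 0, "yaw": 0, "claw": 2.5}
    - {"tx": 0.7, "ty": 2.5, "tz": 0, "yaw": 0, "claw": 2.5}
    - {"tx": 0.4, "ty": 1.6, "tz": 0, "yaw": 0, "claw": 2.5}
    - {"tx": 0.2, "ty": 1, "tz": 0, "yaw": 0, "claw": 2.5}
    - {"tx": 0, "ty": 0, "tz": 0, "yaw": 0, "claw": 2.5}
    - {"tx": 0, "ty": 0, "tz": 0, "yaw": 0, "claw": 2.5}
    - {"tx": 0, "ty": 0, "tz": 0, "yaw": 0, "claw": 2.5}

```text
time_s: 6.25
position: [0.4879, -0.0605, 0.1525]
tool_rot: [[0.402, 0.916, -0.0], [0.916, -0.402, -0.0], [-0.0, -0.0, -1.0]]
ft_force: [-0.2, -0.0, -2.3]
grip_width: 0.0324
gripper_force: 59.8
```

```bash
cat >> h.py <<'E'
def axis(W,d,nm,cx,cy,z0,z1,r=.03,rad=None):
    "least-squares circle of given radius through side-wall points"
    from scipy.optimize import least_squares
    m=(np.hypot(W[...,0]-cx,W[...,1]-cy)<r)&(W[...,2]>z0)&(W[...,2]<z1)&(d>0);q=W[m][:,:2]
    if len(q)<8: print(nm,"few",len(q));return
    s=least_squares(lambda a:np.hypot(*(q-a).T)-rad,[cx,cy],loss="soft_l1",f_scale=.001);print(nm,"axis",len(q),s.x.round(4),"rms",np.sqrt(np.mean(s.fun**2)).round(4))
E
python3 - <<'E'
from h import *
c,p,d,W=look("pics/w5.png")
x,y=env.observe()["position"][:2]
rep(W,d,"spig",.512,-.005,.044,.062,.02);axis(W,d,"spig",.512,-.005,.016,.040,.02,.011)
rep(W,d,"knob",.5525,.087,.148,.17,.02)
for z in(.1,.12,.14,.16): axis(W,d,f"slv{z}",x,y,z,z+.02,.022,.017)
for n in("scene","top"):
    q,d=env.get_image(n);W=cloud(env.camera_model(n),d);print(n)
    cv2.imwrite(f"pics/{n}5.png",q[:,:,::-1])
    rep(W,d,"spig",.512,-.005,.044,.062,.02);axis(W,d,"spig",.512,-.005,.016,.040,.02,.011)
    for z in(.1,.12,.14,.16): axis(W,d,f"slv{z}",x,y,z,z+.02,.022,.017)
a=cv2.imread("pics/w5.png")[0:300,160:480];b=cv2.imread("pics/scene5.png")[150:330,270:430]
cv2.imwrite("pics/c5.png",np.hstack([cv2.resize(a,(430,400)),cv2.resize(b,(356,400))]))
E
```

```text
6.25 tcp [ 0.4879 -0.0605  0.1525] fovy 65.70646984690485
spig 349 mean [ 0.5132 -0.0034  0.0482] circ [ 0.5133 -0.0035] 0.0098 zmed 0.0484
spig few 3
knob none
slv0.1 axis 301 [ 0.4873 -0.0614] rms 0.0003
slv0.12 axis 404 [ 0.4873 -0.0614] rms 0.0003
slv0.14 axis 553 [ 0.4873 -0.0615] rms 0.0006
slv0.16 axis 1409 [ 0.4886 -0.0599] rms 0.0025
scene
spig 27 mean [ 0.511  -0.0046  0.0479] circ [ 0.5108 -0.0043] 0.0091 zmed 0.0474
spig axis 49 [ 0.5126 -0.0024] rms 0.0012
slv0.1 axis 87 [ 0.4875 -0.0602] rms 0.0008
slv0.12 axis 86 [ 0.4875 -0.0599] rms 0.0009
slv0.14 axis 87 [ 0.4874 -0.0599] rms 0.0009
slv0.16 axis 90 [ 0.4876 -0.0601] rms 0.0012
top
spig 58 mean [ 0.5134 -0.0037  0.0499] circ [ 0.5136 -0.0044] 0.0102 zmed 0.0505
spig few 6
slv0.1 few 0
slv0.12 few 0
slv0.14 few 0
slv0.16 few 0
```

View pics/c5.png

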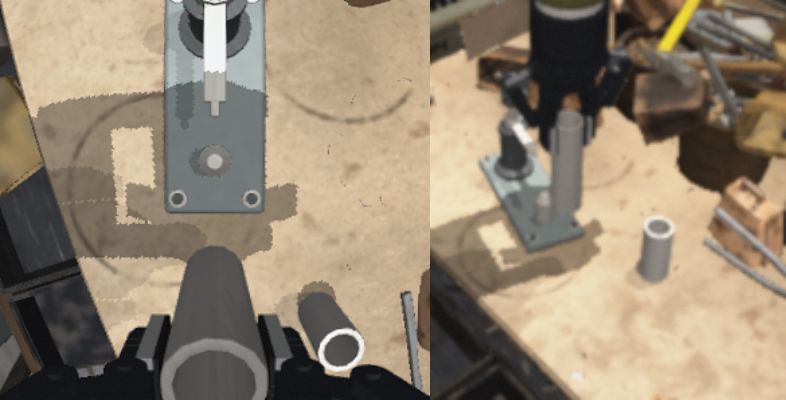

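In the wrist view the sleeve hangs upright (rim at (215,370)), the spigot is at (215,160) and the pointer tip at (215,113). The two cameras agree on a remaining shift of about (+25.8, +58.0) mm.

>>> servo_tool:
  steps:
    - {"tx": 0.3, "ty": 0.8, "tz": 0, "yaw": 0, "claw": 2.5}
    - {"tx": 0.6, "ty": 1.3, "tz": 0, "yaw": 0, "claw": 2.5}
    - {"tx": 0.6, "ty": 1.3, "tz": 0, "yaw": 0, "claw": 2.5}
    - {"tx": 0.6, "ty": 1.2, "tz": 0, "yaw": 0, "claw": 2.5}
    - {"tx": 0.4, "ty": 0.8, "tz": -0.5, "yaw": 0, "claw": 2.5}
    - {"tx": 0.08, "ty": 0.4, "tz": -1, "yaw": 0, "claw": 2.5}
    - {"tx": 0, "ty": 0, "tz": -1, "yaw": 0, "claw": 2.5}
    - {"tx": 0, "ty": 0, "tz": -0.7, "yaw": 0, "claw": 2.5}
    - {"tx": 0, "ty": 0, "tz": 0, "yaw": 0, "claw": 2.5}
    - {"tx": 0, "ty": 0, "tz": 0, "yaw": 0, "claw": 2.5}
    - {"tx": 0, "ty": 0, "tz": -0.5, "yaw": 0, "claw": 2.5}
    - {"tx": 0, "ty": 0, "tz": -0.5, "yaw": 0, "claw": 2.5}
    - {"tx": 0, "ty": 0, "tz": 0, "yaw": 0, "claw": 2.5}

```text
time_s: 7.7
position: [0.5134, -0.0019, 0.1101]
tool_rot: [[0.401, 0.916, -0.001], [0.916, -0.401, 0.0], [-0.0, -0.001, -1.0]]
ft_force: [0.5, 0.3, -2.3]
grip_width: 0.0321
gripper_force: 59.8
```

Run:
```python
from h import *
x,y=env.observe()["position"][:2]
c,p,d,W=look("pics/w6.png")
axis(W,d,"slv",x,y,.08,.13,.022,.017)
q,d=env.get_image("scene");W=cloud(env.camera_model("scene"),d)
axis(W,d,"spig scene",.5126,-.0024,.016,.034,.018,.011);axis(W,d,"slv scene",x,y,.08,.14,.022,.017)
s=env.observe();print(s["position"],s["ft_force"],s["wrist_torque"])
```

```text
7.7 tcp [ 0.5134 -0.0019  0.1101] fovy 65.70646984690485
slv axis 1614 [ 0.513  -0.0026] rms 0.002
spig scene axis 38 [ 0.5126 -0.0028] rms 0.0009
slv scene axis 227 [ 0.5131 -0.0015] rms 0.0011
[ 0.51379375 -0.00188483  0.11065113] [ 0.02452834  0.12594638 -2.63891825] [-0.04354619  0.00815188 -0.00949893]
```

No contact force with the lower end 5 mm below the spigot's top; I'll continue down.

>>> servo_tool:
  steps:
    - {"tx": -0.03, "ty": -0.05, "tz": -0.5, "yaw": 0, "claw": 2.5}
    - {"tx": 0, "ty": 0, "tz": -0.5, "yaw": 0, "claw": 2.5}
    - {"tx": 0, "ty": 0, "tz": -0.5, "yaw": 0, "claw": 2.5}
    - {"tx": 0, "ty": 0, "tz": -0.5, "yaw": 0, "claw": 2.5}
    - {"tx": 0, "ty": 0, "tz": -0.5, "yaw": 0, "claw": 2.5}
    - {"tx": 0, "ty": 0, "tz": -0.5, "yaw": 0, "claw": 2.5}
    - {"tx": 0, "ty": 0, "tz": 0, "yaw": 0, "claw": 2.5}

```text
time_s: 8.5
position: [0.5132, -0.0023, 0.08]
tool_rot: [[0.401, 0.916, -0.001], [0.916, -0.401, 0.0], [-0.0, -0.001, -1.0]]
ft_force: [0.1, 0.2, -1.8]
grip_width: 0.0325
gripper_force: 59.8
```

>>> servo_tool:
  steps:
    - {"tx": 0, "ty": 0, "tz": -0.3, "yaw": 0, "claw": 2.5}
    - {"tx": 0, "ty": 0, "tz": -0.2, "yaw": 0, "claw": 2.5}
    - {"tx": 0, "ty": 0, "tz": -0.1, "yaw": 0, "claw": 2.5}
    - {"tx": 0, "ty": 0, "tz": 0, "yaw": 0, "claw": 2.5}
    - {"tx": 0, "ty": 0, "tz": 0, "yaw": 0, "claw": 2.5}

```text
time_s: 9.0
position: [0.5136, -0.0024, 0.0753]
tool_rot: [[0.401, 0.916, 0.001], [0.916, -0.401, -0.0], [0.0, 0.001, -1.0]]
ft_force: [-1.1, 0.5, 6.2]
grip_width: 0.0322
gripper_force: 60.5
```

>>> servo_tool:
  steps:
    - {"tx": 0, "ty": 0, "tz": 0, "yaw": 0, "claw": 5}
    - {"tx": 0, "ty": 0, "tz": 0, "yaw": 0, "claw": 8}
    - {"tx": 0, "ty": 0, "tz": 0, "yaw": 0, "claw": 8}
    - {"tx": 0, "ty": 0, "tz": 0, "yaw": 0, "claw": 8}
    - {"tx": 0, "ty": 0, "tz": 0, "yaw": 0, "claw": 8}
    - {"tx": 0, "ty": 0, "tz": 1, "yaw": 0, "claw": 8}
    - {"tx": 0, "ty": 0, "tz": 3, "yaw": 0, "claw": 8}
    - {"tx": 0, "ty": 0, "tz": 4, "yaw": 0, "claw": 8}
    - {"tx": 0, "ty": 0, "tz": 4, "yaw": 0, "claw": 8}
    - {"tx": 0.4, "ty": 1, "tz": 1, "yaw": 0, "claw": 6}
    - {"tx": 0.8, "ty": 2, "tz": 0, "yaw": 0, "claw": 6}
    - {"tx": 0.8, "ty": 1.8, "tz": 0, "yaw": 0, "claw": 6}
    - {"tx": 0, "ty": 0, "tz": 0, "yaw": 0, "claw": 6}
    - {"tx": 0, "ty": 0, "tz": 0, "yaw": 0, "claw": 6}

```text
time_s: 10.4
position: [0.5332, 0.0458, 0.2045]
tool_rot: [[0.4, 0.917, -0.001], [0.917, -0.4, -0.0], [-0.0, -0.001, -1.0]]
ft_force: [-0.5, -0.1, -0.5]
grip_width: 0.0599
gripper_force: 0.0
```

Run:
```python
from h import *
c,p,d,W=look("pics/w7.png")
rep(W,d,"knob",.553,.088,.148,.17,.02);axis(W,d,"knob",.553,.088,.122,.152,.02,.013)
for n in("scene","top"):
    q,d=env.get_image(n);W=cloud(env.camera_model(n),d);print(n);cv2.imwrite(f"pics/{n}7.png",q[:,:,::-1])
    rep(W,d,"knob",.553,.088,.148,.17,.02);rep(W,d,"slv rim",.513,-.003,.122,.142,.03)
    axis(W,d,"slv lo",.513,-.003,.02,.06,.022,.017);axis(W,d,"slv hi",.513,-.003,.09,.125,.022,.017)
    rep(W,d,"short",.541,-.1495,.065,.085)
a=cv2.imread("pics/w7.png")[0:300,160:480];b=cv2.imread("pics/scene7.png")[150:330,270:430]
cv2.imwrite("pics/c7.png",np.hstack([cv2.resize(a,(430,400)),cv2.resize(b,(356,400))]))
```

```text
10.4 tcp [0.5332 0.0458 0.2045] fovy 65.70646984690485
knob 1131 mean [0.5536 0.0884 0.1559] circ [0.5534 0.0876] 0.0139 zmed 0.1564
knob axis 90 [0.5534 0.0879] rms 0.0003
scene
knob 60 mean [0.5493 0.0849 0.1549] circ [0.5518 0.0872] 0.0127 zmed 0.156
slv rim 97 mean [ 0.511  -0.004   0.1283] circ [ 0.5109 -0.0023] 0.0177 zmed 0.1293
slv lo axis 137 [ 0.5129 -0.0019] rms 0.0011
slv hi axis 167 [ 0.5125 -0.002 ] rms 0.0021
short 106 mean [ 0.5396 -0.1498  0.071 ] circ [ 0.5406 -0.1486] 0.0175 zmed 0.0717
top
knob none
slv rim none
slv lo few 5
slv hi few 0
short 102 mean [ 0.5425 -0.149   0.0748] circ [ 0.5426 -0.1493] 0.0169 zmed 0.0759
```

View pics/c7.png

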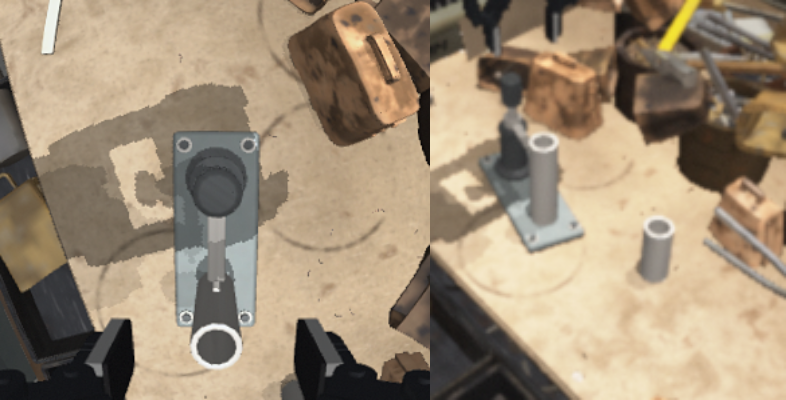

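The sleeve stands home and upright (rim at (216,345) in the wrist half, (543,140) in scene). The knob is at (216,185) → (0.553, 0.088). Going to the knob, with the tips' 40 mm offset taken into account.

>>> servo_tool:
  steps:
    - {"tx": 0.6, "ty": 1.2, "tz": 0, "yaw": 0, "claw": 6}
    - {"tx": 0.8, "ty": 1.7, "tz": 0, "yaw": 0, "claw": 6}
    - {"tx": 0.6, "ty": 1.3, "tz": 0, "yaw": 0, "claw": 6}
    - {"tx": 0.05, "ty": 0.07, "tz": -2, "yaw": 0, "claw": 6}
    - {"tx": 0, "ty": 0, "tz": -3, "yaw": 0, "claw": 6}
    - {"tx": 0, "ty": 0, "tz": -3, "yaw": 0, "claw": 6}
    - {"tx": 0, "ty": 0, "tz": -1.5, "yaw": 0, "claw": 6}
    - {"tx": 0, "ty": 0, "tz": -0.9, "yaw": 0, "claw": 6}
    - {"tx": 0, "ty": 0, "tz": 0, "yaw": 0, "claw": 6}
    - {"tx": 0, "ty": 0, "tz": 0, "yaw": 0, "claw": 4}
    - {"tx": 0, "ty": 0, "tz": 0, "yaw": 0, "claw": 1.5}
    - {"tx": 0, "ty": 0, "tz": 0, "yaw": 0, "claw": 1.5}
    - {"tx": 0, "ty": 0, "tz": 0, "yaw": 0, "claw": 1.5}
    - {"tx": 0, "ty": 0, "tz": 0, "yaw": 0, "claw": 1.5}
  newtons: 70

```text
time_s: 11.95
position: [0.5538, 0.0887, 0.102]
tool_rot: [[0.401, 0.916, 0.001], [0.916, -0.401, 0.001], [0.001, 0.0, -1.0]]
ft_force: [-4.0, 1.1, 5.7]
grip_width: 0.0244
gripper_force: 68.9
```

>>> servo_tool:
  steps:
    - {"tx": 0, "ty": 0, "tz": 0.4, "yaw": 0, "claw": 1.5}
    - {"tx": 0, "ty": 0, "tz": 0.7, "yaw": 0, "claw": 1.5}
    - {"tx": 0, "ty": 0, "tz": 0.8, "yaw": 0, "claw": 1.5}
    - {"tx": 0, "ty": 0, "tz": 0.8, "yaw": 0, "claw": 1.5}
    - {"tx": 0, "ty": 0, "tz": 0.8, "yaw": 0, "claw": 1.5}
    - {"tx": 0, "ty": 0, "tz": 0.5, "yaw": 0, "claw": 1.5}
    - {"tx": 0, "ty": 0, "tz": 0.1, "yaw": 0, "claw": 1.5}
    - {"tx": 0, "ty": 0, "tz": 0, "yaw": 0, "claw": 1.5}
    - {"tx": 0, "ty": 0, "tz": 0, "yaw": 0, "claw": 1.5}

```text
time_s: 12.85
position: [0.5537, 0.0886, 0.1415]
tool_rot: [[0.401, 0.916, -0.001], [0.916, -0.401, 0.001], [0.0, -0.001, -1.0]]
ft_force: [0.0, 6.0, -9.8]
grip_width: 0.0242
gripper_force: 69.2
```

Run:
```python
from h import *
q,d=env.get_image("scene");c=env.camera_model("scene");W=cloud(c,d)
s=env.observe();print(s["position"],s["ft_force"])
rep(W,d,"slv rim",.513,-.003,.122,.142,.03);axis(W,d,"slv lo",.513,-.003,.02,.06,.022,.017)
# points on the pointer: 40..75 mm from rod along axis towards spigot
e=np.array([-.40,-.916]);r=W[...,:2]-[.5528,.0875];a=r@e;b=r@[.916,-.40]
m=(a>.035)&(a<.07)&(abs(b)<.012)&(W[...,2]>.08)&(W[...,2]<.16)
P=W[m];print(len(P),"pointer z med",np.median(P[:,2]),np.percentile(P[:,2],[10,90]))
m=(np.hypot(W[...,0]-.511,W[...,1]+.003)<.019)&(W[...,2]>.1);print("rim zmax",np.percentile(W[m][:,2],[50,90,97]))
cv2.imwrite("pics/s8.png",cv2.resize(q[170:270,270:380,::-1],None,fx=5.5,fy=5.5,interpolation=3))
```

```text
[0.55374798 0.08861272 0.14141466] [-0.19668618  4.78777367 -9.37097106]
slv rim 98 mean [ 0.5116 -0.003   0.1285] circ [0.5138 0.004 ] 0.0233 zmed 0.1292
slv lo axis 144 [ 0.5131 -0.0018] rms 0.001
45 pointer z med 0.13202352372615223 [0.12950824 0.13331931]
rim zmax [0.12044167 0.1309088  0.13209034]
```

View pics/s8.png

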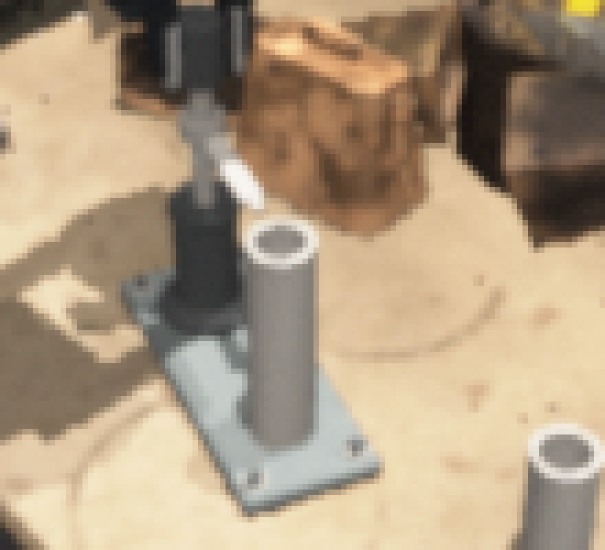

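The pointer's end (262,200) sits at about the height of the rim (282,240). I'll compare with the pointer's reading at rest from the first scene image, so the camera bias cancels.

Run:
```python
from h import *
c=env.camera_model("scene");e=np.array([-.40,-.916])
D=[np.load("pics/scene.npz")["d"]]+[env.get_image("scene")[1] for _ in range(3)]
for d in D:
    W=cloud(c,d);r=W[...,:2]-[.5518,.087];a=r@e;b=r@[.916,-.40]
    for lo,hi in((.03,.045),(.045,.06),(.06,.075)):
        m=(a>lo)&(a<hi)&(abs(b)<.010)&(W[...,2]>.075)&(W[...,2]<.16);P=W[m];print((lo,hi),len(P),np.percentile(P[:,2],[25,50,75,90]).round(4) if len(P) else "",end=" ")
    print()
s=env.observe();print(s["position"],s["ft_force"],s["time_s"])
```

```text
(0.03, 0.045) 18 [0.092  0.0931 0.0938 0.0941] (0.045, 0.06) 16 [0.092  0.0926 0.093  0.0942] (0.06, 0.075) 15 [0.0905 0.0922 0.0931 0.0937] 
(0.03, 0.045) 18 [0.1314 0.132  0.1326 0.1333] (0.045, 0.06) 18 [0.1313 0.132  0.133  0.1337] (0.06, 0.075) 13 [0.1308 0.132  0.1324 0.133 ] 
(0.03, 0.045) 16 [0.132  0.1324 0.1329 0.1334] (0.045, 0.06) 18 [0.1312 0.1319 0.1327 0.1336] (0.06, 0.075) 15 [0.131  0.1325 0.1329 0.1337] 
(0.03, 0.045) 15 [0.1311 0.1325 0.1333 0.134 ] (0.045, 0.06) 19 [0.1311 0.1324 0.1333 0.134 ] (0.06, 0.075) 15 [0.1304 0.1315 0.1323 0.1331] 
[0.55372475 0.08860082 0.14138273] [ 0.42009286  5.42559749 -8.94830316] 13.05
```

The rise is 39.5 mm. I'll hold briefly, then hand in.

>>> servo_tool:
  steps:
    - {"tx": 0, "ty": 0, "tz": 0.03, "yaw": 0, "claw": 1.5}
    - {"tx": 0, "ty": 0, "tz": 0, "yaw": 0, "claw": 1.5}
    - {"tx": 0, "ty": 0, "tz": 0, "yaw": 0, "claw": 1.5}
    - {"tx": 0, "ty": 0, "tz": 0, "yaw": 0, "claw": 1.5}
    - {"tx": 0, "ty": 0, "tz": 0, "yaw": 0, "claw": 1.5}
    - {"tx": 0, "ty": 0, "tz": 0, "yaw": 0, "claw": 1.5}
    - {"tx": 0, "ty": 0, "tz": 0, "yaw": 0, "claw": 1.5}

```text
time_s: 13.75
position: [0.5537, 0.0886, 0.1417]
tool_rot: [[0.401, 0.916, -0.001], [0.916, -0.401, 0.001], [0.0, -0.001, -1.0]]
ft_force: [-0.9, 5.3, -9.2]
grip_width: 0.0239
gripper_force: 69.2
```

```bash
python3 -c "
from rig import env
print(env.observe()['position']);print(env.close_job())"
```

```text
[0.55373002 0.08862817 0.14166865]
the job is handed in; nothing more can be done
None
```

I handed the job in at 13.75 s: the tall sleeve is home on the spigot and released, and the gripper still holds the knob with the rod up about 40 mm (measured from camera depth), pointer level with the rim; no verdict came back.

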